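# Set and lock the air regulator of the gauging bench

### The arm

A 6-joint arm with a two-finger parallel gripper is mounted at the origin on the work surface. World frame = base frame: x ahead of the robot, y to its left, z up, the work surface at z = 0. Lengths are in mm, angles in rad, forces in N, time in s.
With the tool pointing down it reaches from about 275 to 725 mm from the base axis. Payload 5.6 kg.
Tool frame: the origin (TCP) lies at the very end of the fingers, on their centre line; the grasp point (between the pads) lies 19 mm behind it; z points along the fingers, y is the line along which they close (so a half turn about z gives the same grasp; the last joint's range is limited). The gripper opens to 85 mm and grips with 20 to 120 N. Pads are 22 mm wide; open, the fingers measure 114 mm over their backs; the gripper's body (76 mm by 85 mm) begins 54 mm behind the grasp point. The pads swing forward as they close: fully open they stand 13 mm farther back than shut.
Start: joints at [1.502, 0.255, 0.108, 0, -1.424, -0.285], TCP at [190.528, 515.938, 231.283] pointing down, gripper open.
Joint ranges: [-2.95, 2.95], [-1.21, 1.97], [-1.09, 1.5], [-2.87, 1.71], [-2.94, -0.07], [-3.05, 3.05]. Speed limits (rad/s): [2.57, 2.57, 3.14, 3.14, 3.14, 3.14].

### API

Orientations are given as [roll, pitch, yaw] about the fixed x, y, z axes, in that order (R = Rz(yaw) Ry(pitch) Rx(roll)).
In Python, from cell import robot gives the robot as it stands. Calls block until the motion is done:
- robot.move_to(position, orientation): joint-space move of the TCP to a pose.
- robot.move_straight(position, feed=150, frame=None, stop_force=None): straight line of the TCP; frame=None keeps the orientation; feed is the mean speed in mm/s. With stop_force (N) it stops when the force on the tool has changed by that much, and returns True; else False.
- robot.movej(angles): joint-space move.
- robot.move_gripper(opening): finger opening in mm; the grip force is fixed at half the most; returns when the fingers have stopped.
- robot.hold(seconds).
- robot.ik(position, orientation): joint angles nearest the present ones, or None.
- robot.camera(name): name is "scene" or "top" or "wrist"; returns (picture, depth): 384x512x3 uint8, red, green, blue; 384x512 float32, mm along the optical axis (not along the pixel's ray), 0 where there is no reading.
- robot.get_calibration(name): a dict with "fx", "fy", "cx", "cy" (pixels), "rvec" (rotation vector, rad) and "tvec" (3), from world to camera coordinates, as OpenCV has them; the wrist camera has in their place "mount" (4x4, takes a point from camera to tool coordinates, whose origin is the TCP and whose axes are the flange's). Camera axes: x right, y down, z forward; pixel columns grow to the right and rows downward; lengths in mm; the calibration is good to about 2 mm. A picture is of the moment at which its call begins: read the wrist's pose just before it. get_calibration takes no time and is no camera call.
A pose or a line that the arm cannot do raises robot.MotionError and nothing moves.
- robot.close_job(): hands the job in; it is judged then, once.
Readings, each from a call of its own:
- robot.get_t(): time.
- robot.get_joint_positions(): joint angles.
- robot.get_qd(): joint speeds.
- robot.get_joint_torque(): joint torques, N m.
- robot.get_tool_pos(): TCP position.
- robot.get_tool_rot(): TCP orientation.
- robot.get_wrist_force(): force on the tool from outside, world axes, zero at the start.
- robot.get_torque(): the same for the moment, N m.
- robot.get_opening(): finger opening in mm.
- robot.get_gripper_force(): force on a finger pad.
Only numpy, scipy, OpenCV 4.12 (cv2) and the standard library are available. Lean on these libraries where they do the work, as an engineer would, in place of code of your own. Each camera call takes 0.05 s, during which the arm holds its last target. There are 200 camera calls.

### The job

On the bar-grip air regulator, turn the knob until its pointer nose lines up with the raised black steel flag on the dial rim, then pull the knob straight up, all the way out, to lock it there, and let go. Leave the flag where it has been set.

Things in the scene. Friction and masses are not known exactly. Their poses are not given: they have to be found in the camera images.
- knob_grip (a point): black bar-grip knob: point on its upright axis, mid-bar, 10 mm under the bar's flat top, 37 above the white dial, 97 above the table when pushed in. Bar 16 mm thick, 38 tall, 62 long, on a 50 mm aluminium flange. z up; x along the bar to its pointed nose (white line on that half, tip 35 mm from axis); pinch along y. The like regulator with a round fluted knob and no flag is not the one.
- flag_mark (a point): top of the raised blackened-steel flag on the dial's rim (16 mm radial, 12 wide, 8 high), 43 mm from the knob axis, 8 mm above the dial. x points outward from the knob axis, z up. The knob is on the mark when its x axis points the same way. The flag rides on a stiff ring (0.4 N m) that can be pushed round. The dial, 108 mm wide, tops a fixed grey block 110 x 110 mm, 56 high.
- turn (a joint): turning of the knob in rad, growing clockwise seen from above; stops at -0.1 and 2.1. It starts 0.55 to 1.4 short of the flag, so it turns clockwise to reach it. Friction 0.05 N m; stays where it is left.
- pull (a joint): height of the knob above its pushed-in position in m: 0 at the start (unlocked), 0.012 at the upper stop, fully out (locked). Pulling takes about 5 N; it stays where it is left.

How it is judged (in metres and radians):
On the way, in this order (a step that is already met when the one before it is completed fails the run):
1. the knob, still pushed in, is turned to the flag (angle between the x axis of knob_grip and the x axis of flag_mark, either way round below 0.21 rad and value of joint pull below 0.004 m), for 0.2 s.
2. the knob is pulled out at the flag (angle between the x axis of knob_grip and the x axis of flag_mark, either way round below 0.21 rad and value of joint pull above 0.009 m), for 0.2 s.
At the end, for the whole second after the job is handed in: The bar knob points within 12 degrees of the steel flag, is out by more than 9 of its 12 mm, and is at rest (all of step 2 and velocity of joint turn between -0.05 and 0.05 rad/s); the robot touches nothing.
It fails at once if the flag is pushed more than 6 mm along the rim (distance of flag_mark from where it was at the start of the episode above 0.006 m).
It also fails if it takes over 32 s, if anything falls off the work surface, if the arm or the gripper's body presses on something with over 40 N, if the wrist force passes 120 N, or if a joint passes its speed limit or range.

## Working session

There is one attempt and no reset: what is moved stays moved. The work goes in short steps, each a Python script; the robot and the scene stay as the last script left them, time stands still between calls to the robot, and variables do not carry over. Pictures are saved under pics/ and viewed, at most 10 in all, crops included, and the job is handed in when it is done.

```bash
mkdir -p pics; ls; cat > h.py <<'E'
import numpy as np, cv2
from scipy.spatial.transform import Rotation as R
from cell import robot
def shot(name):
    p=np.array(robot.get_tool_pos()); r=np.array(robot.get_tool_rot())
    im,d=robot.camera(name); c=robot.get_calibration(name)
    if name=="wrist":
        T=np.eye(4);T[:3,:3]=R.from_euler('xyz',r).as_matrix();T[:3,3]=p
        T=T@np.array(c["mount"])
    else:
        T=np.eye(4);T[:3,:3]=cv2.Rodrigues(np.array(c["rvec"],float))[0];T[:3,3]=np.array(c["tvec"]).ravel();T=np.linalg.inv(T)
    v,u=np.mgrid[0:384,0:512]
    P=np.stack([(u-c["cx"])/c["fx"]*d,(v-c["cy"])/c["fy"]*d,d],-1)@T[:3,:3].T+T[:3,3]
    P[d==0]=np.nan
    return im,d,P
def save(n,im): cv2.imwrite(f"pics/{n}.png",cv2.cvtColor(im,cv2.COLOR_RGB2BGR))
E
python3 - <<'E'
from h import *
for n in("top","scene"):
    im,d,P=shot(n); np.savez(n+".npz",im=im,P=P); save(n,im)
print(robot.get_tool_rot(),robot.get_t(),{k:v for k,v in robot.get_calibration("wrist").items()})
E
```

```text
pics
[ 3.13986079e+00 -9.35395982e-05 -3.53894949e-01] 0.1 {'fx': 284.35810750619424, 'fy': 284.35810750619424, 'cx': 256.3254697994405, 'cy': 194.07136251249648, 'mount': array([[-1.70960043e-03, -9.56941843e-01, -2.90274673e-01,
         7.51701869e+01],
       [ 9.99998426e-01, -1.77370515e-03, -4.22533029e-05,
        -8.23593036e-02],
       [-4.74427730e-04, -2.90274288e-01,  9.56943370e-01,
        -1.42974133e+02],
       [ 0.00000000e+00,  0.00000000e+00,  0.00000000e+00,
         1.00000000e+00]])}
```

View pics/top.png

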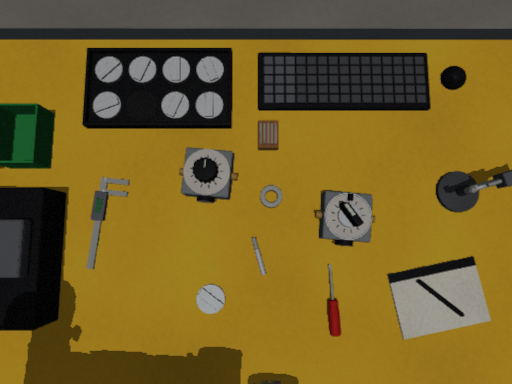

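View pics/scene.png

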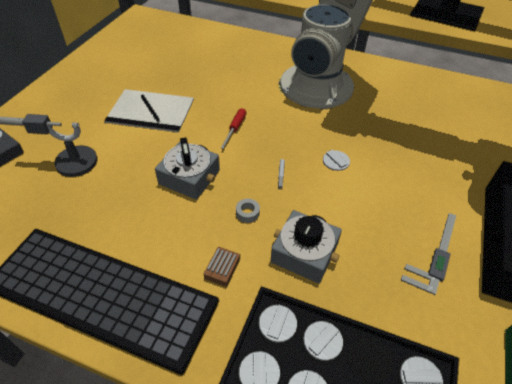

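The bar-grip regulator is at about (347,215) in the top view and (188,162) in the scene view. The round knob at (206,170) in the top view is the other one. I'll enlarge the bar regulator and fit the dial.

```bash
python3 - <<'E'
from h import *
z=np.load("top.npz");im,P=z["im"],z["P"]
save("topcrop",cv2.resize(im[180:252,310:384],None,fx=8,fy=8,interpolation=cv2.INTER_CUBIC))
for u,v in[(347,215),(366,217),(350,197),(328,217),(347,208),(355,221),(300,215),(400,215)]:print(u,v,P[v,u].round(0))
s=P[185:250,312:384].reshape(-1,3)
m=(s[:,2]>54)&(s[:,2]<66);q=s[m];print("dial/block z",np.median(q[:,2]),cv2.minAreaRect(q[:,:2].astype(np.float32)))
m=(s[:,2]>90);q=s[m];print("knob",len(q),q.mean(0),cv2.minAreaRect(q[:,:2].astype(np.float32)))
E
```

```text
347 215 [ 488. -170.   87.]
366 217 [ 485. -221.   59.]
350 197 [ 529. -184.   67.]
328 217 [ 485. -134.   61.]
347 208 [ 501. -166.  108.]
355 221 [ 474. -182.  108.]
300 215 [493. -78.  -2.]
400 215 [ 492. -321.    0.]
dial/block z 59.657865531991035 ((487.2193603515625, -179.39260864257812), (109.5216293334961, 109.15319061279297), 84.99427795410156)
knob 250 [ 489.12776643 -176.37904705  104.90392678] ((490.923583984375, -176.9877471923828), (61.00167465209961, 16.388050079345703), 35.691993713378906)
```

View pics/topcrop.png

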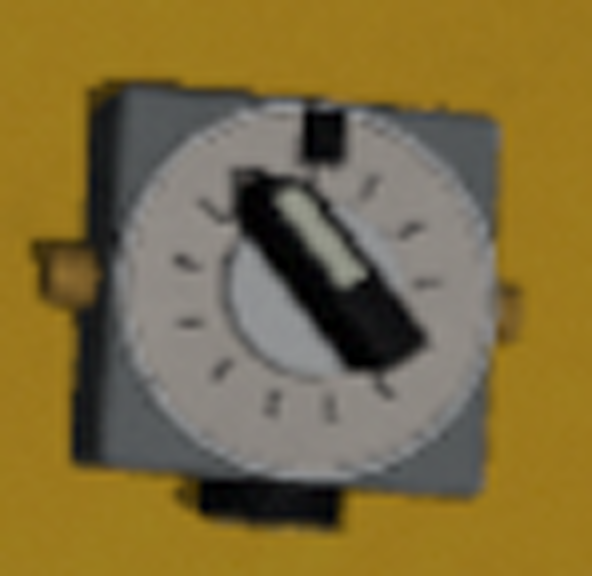

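The nose with the white line is at crop (245,185), pointing up-left, at yaw about +0.6. The flag is at crop (324,133), at yaw about -0.1. Turning clockwise by roughly 0.7 rad fits the stated range. The block comes out at 109 mm with its centre at (487,-179), which also fits. Next I'll move above it and look from near.

```bash
python3 - <<'E'
from h import *
for y in(0.62,0.62-np.pi,-0.1,-0.1-np.pi):
    print(y,robot.ik([487,-179,200],[np.pi,0,y]))
y=0.62
robot.move_to([487,-179,200],[np.pi,0,y])
im,d,P=shot("wrist");np.savez("w1.npz",im=im,P=P)
save("w1",cv2.resize(im,(800,600),interpolation=cv2.INTER_CUBIC))
print(robot.get_t(),robot.get_joint_positions())
s=P.reshape(-1,3);near=np.hypot(s[:,0]-487,s[:,1]+179)<90
for lo,hi in((50,64),(58,62.5),(65,72),(103,112)):
    q=s[near&(s[:,2]>lo)&(s[:,2]<hi)]
    print(lo,hi,len(q),np.median(q,0) if len(q) else'',cv2.minAreaRect(q[:,:2].astype(np.float32)) if len(q) else'')
E
```

```text
0.62 [-0.05007357  0.20536016 -0.03614953  0.         -1.32928663  2.24086989]
-2.521592653589793 [-0.05007357  0.20536016 -0.03614953  0.         -1.32928663 -0.90072276]
-0.1 [-5.00735675e-02  2.05360160e-01 -3.61495322e-02  4.44089210e-16
 -1.32928663e+00  1.52086989e+00]
-3.241592653589793 [-5.00735675e-02  2.05360160e-01 -3.61495322e-02 -4.44089210e-16
 -1.32928663e+00 -1.62072276e+00]
2.8167 [-4.91002282e-02  2.05409109e-01 -3.60500774e-02 -7.12134922e-05
 -1.32928028e+00  2.24057455e+00]
50 64 8272 [ 497.66450082 -169.66680831   60.18651439] ((483.4696960449219, -179.59976196289062), (110.16980743408203, 121.68780517578125), 84.96794891357422)
58 62.5 5791 [ 493.71492745 -172.23009574   60.5672992 ] ((489.1949768066406, -179.8026885986328), (107.30582427978516, 107.00344848632812), 82.58781433105469)
65 72 1187 [ 494.55215997 -181.86332899   70.13817542] ((501.2587890625, -176.49484252929688), (72.76004028320312, 48.757545471191406), 16.266658782958984)
103 112 1160 [ 493.52983786 -176.89965688  107.26745959] ((492.96075439453125, -177.15206909179688), (60.453948974609375, 15.967098236083984), 36.04638671875)
```

View pics/w1.png

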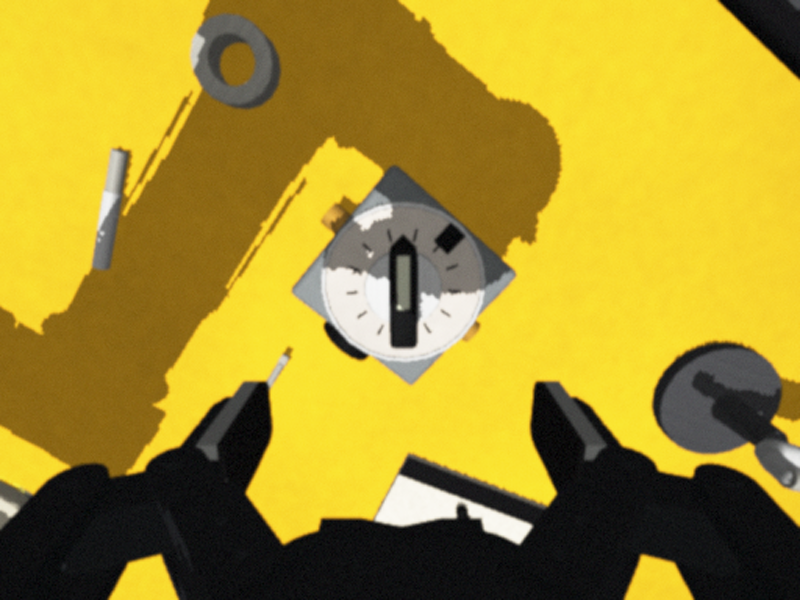

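The nose is at (403,240), pointing straight up in the image, so its yaw is about 0.62. The flag is at (450,237) and the axis at about (403,285). Next I'll compute the angles and grasp.

```bash
python3 - <<'E'
from h import *
z=np.load("w1.npz");im,P=z["im"],z["P"]
A=np.array([489.4,-179.7])
s=P.reshape(-1,3);r=np.hypot(s[:,0]-A[0],s[:,1]-A[1])
dark=im.reshape(-1,3).max(1)<50
q=s[(s[:,2]>65)&(s[:,2]<70)&(r>33)&(r<54)&dark]
m=q.mean(0);print("flag",len(q),m,"r",np.hypot(*(m[:2]-A)),"yaw",np.arctan2(*(m[:2]-A)[::-1]),cv2.minAreaRect(q[:,:2].astype(np.float32)))
q=s[(s[:,2]>103)&(s[:,2]<112)&(r<60)];k=q[:,:2]-q[:,:2].mean(0);u=np.linalg.svd(k,full_matrices=False)[2][0];print("bar yaw",np.arctan(u[1]/u[0]),((q[:,:2]-A)@u).min(),((q[:,:2]-A)@u).max())
yaw=0.627
robot.move_to([A[0],A[1],150],[np.pi,0,yaw])
hit=robot.move_straight([A[0],A[1],80],feed=60,stop_force=15)
print(hit,robot.get_tool_pos(),robot.get_wrist_force())
if not hit:
    robot.move_gripper(0)
    print(robot.get_opening(),robot.get_gripper_force(),robot.get_wrist_force(),robot.get_torque(),robot.get_t())
E
```

```text
flag 176 [ 532.4653122  -184.10160429   68.46270069] r 43.28966661154044 yaw -0.10185396187649869 ((532.0032958984375, -184.15362548828125), (10.511124610900879, 15.492546081542969), 81.62966918945312)
bar yaw 0.6279969753073169 -34.60571293148963 25.843682613860416
False [ 489.73928675 -179.7622222    80.4329353 ] [-0.68104197 -0.14604304 -0.14300049]
15.12441097743414 58.837957978248596 [-3.01034223  3.84515741  4.20217609] [ 1.3113243   0.94025095 -0.01439399] 5.0917
```

Flag: radius 43.3 mm, z 68.5, yaw -0.102. Bar: yaw 0.628, held at 15 mm opening. Next: turn, pause, check, then pull.

```bash
python3 - <<'E'
from h import *
A=[489.4,-179.7,80.0]
for y in np.linspace(0.627,-0.102,6)[1:]:
    robot.move_to(A,[np.pi,0,y])
robot.hold(0.4)
print(robot.get_tool_pos(),robot.get_tool_rot(),robot.get_wrist_force(),robot.get_torque(),robot.get_opening(),robot.get_t())
im,d,P=shot("wrist");np.savez("w2.npz",im=im,P=P);save("w2",cv2.resize(im[100:300,130:390],None,fx=3,fy=3,interpolation=cv2.INTER_CUBIC))
E
```

```text
[ 489.05510079 -179.58293284   80.21392627] [-3.14150265e+00  5.73917404e-04 -9.84920498e-02] [-2.60684434  2.43655318  6.19344397] [ 0.97509267  1.0950687  -0.02253051] 15.058104486299017 6.825
```

View pics/w2.png

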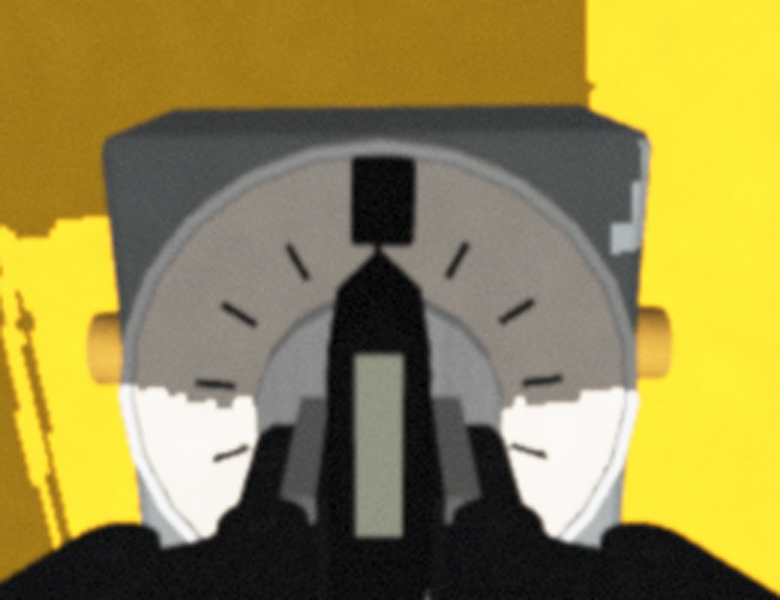

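The nose at (378,250) sits directly under the flag at (383,200), so they line up. Next: pull up to the stop.

```bash
python3 - <<'E'
from h import *
p=np.array(robot.get_tool_pos());x,y=489.4,-179.7
for z in (84,88,91):
    robot.move_straight([x,y,z],feed=25); print(robot.get_tool_pos()[2],robot.get_wrist_force())
hit=robot.move_straight([x,y,95.5],feed=15,stop_force=25)
robot.hold(0.3)
print(hit,robot.get_tool_pos(),robot.get_wrist_force(),robot.get_opening())
im,d,P=shot("wrist")
s=P.reshape(-1,3);r=np.hypot(s[:,0]-x,s[:,1]-y);q=s[(r<45)&(s[:,2]>100)&(s[:,2]<125)&(s[:,0]>x+12)&(abs(s[:,1]-y+1.5)<9)];print("bar top z",len(q),np.median(q[:,2]))
E
```

```text
83.67501912669947 [-0.913525    2.70351037 -1.29792572]
87.96845525641727 [-1.10154948  1.29988502 -1.53834381]
91.13489353834173 [-1.67975149  3.02531562 -1.74227088]
True [ 488.83126789 -179.41156958   92.00549752] [ 4.21385792 -4.20055473  3.03187123] 14.922447377856288
bar top z 1816 118.35283126130373
```

The bar top rose from 107 to about 118–119 mm, and the TCP stopped after 12 mm, so the knob is fully out. Next: release and retreat.

```bash
python3 - <<'E'
from h import *
robot.move_gripper(60); p=robot.get_tool_pos()
robot.move_straight([p[0],p[1],210],feed=100)
im,d,P=shot("wrist");save("w3",cv2.resize(im[100:300,130:390],None,fx=3,fy=3,interpolation=cv2.INTER_CUBIC))
A=np.array([489.4,-179.7]);s=P.reshape(-1,3);r=np.hypot(s[:,0]-A[0],s[:,1]-A[1])
q=s[(s[:,2]>103)&(s[:,2]<130)&(r<60)];u=np.linalg.svd(q[:,:2]-q[:,:2].mean(0),full_matrices=False)[2][0]
print("bar yaw",np.arctan(u[1]/u[0]),"top",np.median(q[:,2]))
q=s[(s[:,2]>65)&(s[:,2]<70)&(r>33)&(r<54)&(im.reshape(-1,3).max(1)<50)&(s[:,0]>A[0]+30)];print("flag",len(q),q.mean(0),robot.get_t(),robot.get_wrist_force())
E
```

```text
bar yaw -0.11117901903946943 top 118.95928379593843
flag 165 [ 532.4490641  -184.45357689   68.38556922] 10.3 [ 0.31069021 -0.64385982 -0.3220576 ]
```

View pics/w3.png

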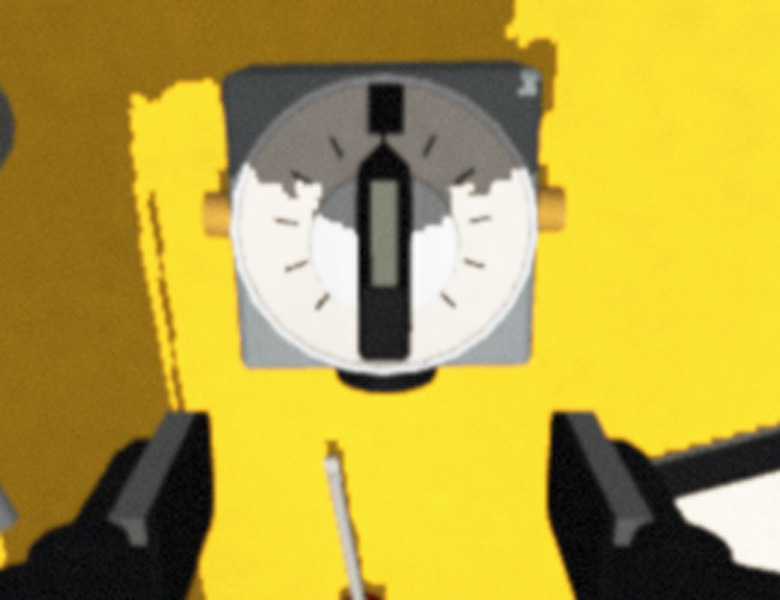

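The nose at (383,145) points at the flag at (386,108). The bar top is at 119 mm (out 11.7 mm), the flag hasn't moved, and the gripper is clear. Handing in.

```bash
python3 -c "
from cell import robot
print(robot.close_job())"
```

```text
the job is handed in; nothing more can be done
None
```

The job is handed in: my last measurements before that put the knob within about 0.01 rad of the flag and pulled out about 11.7 of its 12 mm, with the flag moved under 1 mm and the gripper clear (10.3 s of the 32 s used); the judge's verdict was not shown.

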